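# Present the decanter's ball stopper on its eared dish

## Task

At the cellar's tasting counter, pick up the wooden server by its handle and slide its flat blade in between the rack's two runners, under the eared dish that holds the loose ball stopper; lift dish and ball straight up on the blade until the dish is about 60 mm clear of the runners. Only then turn it a quarter turn in the air, either way, so that the dish's two ears, which start across the runners, point along the runners' direction for the guest. Keep the dish level with the ball in its middle all the while, touch neither dish nor ball with the gripper, leave everything else on the counter alone, and finish still holding the server with the dish up and level on its blade: nothing is put down.

Things in the scene. Friction and masses are not known exactly. Their poses are not given: they have to be found in the camera images.
- rack: dark wooden rack fixed to the counter: two parallel runners 150 mm long (along its x), 22 mm wide, 40 mm high, with an 84 mm wide channel between them, open at both ends (only two cross-bars 6 mm high lie in it on the counter, near the ends). Overall 150 x 128 x 40 mm. Origin: centre of its underside; x along the runners, z up. Both ends are alike.
- dish: round white ceramic dish, rim 136 mm across, 28 mm high, 0.16 kg, loose on the middle of the runners. Flat foot 120 mm across; inside a funnel rising 12 degrees, low rim. Two flat ears, 36 mm wide, stick out along its +y and -y to 96 mm from the centre, 19 to 26 mm up. Origin: centre of its underside, z up. At the start the ears lie across the runners (dish x along rack x within 6 degrees).
- ball_center (a point): centre of the loose wooden ball stopper, 48 mm diameter, about 50 g, that rests in the middle of the dish. It rolls easily.
- server: wooden server (small peel) lying flat on the counter, 283 mm long, 0.13 kg, rigid. Blade: flat board 150 mm long, 60 mm wide, 5 mm thick, x = 0 to 150 mm; handle: upright bar 24 mm wide (y), 40 mm high, x = -133 to 2 mm. Both share one flat underside. Origin: on the underside where handle meets blade, midway across; x towards the blade's tip, z up.
- server_grip (a point): good place to pinch the server's handle across its 24 mm width: 30 mm behind the blade (x = -30 mm in the server), 24 mm above its underside. Grip it firmly (about 50 N) so that it does not droop.
- server_blade (a point): point on the top of the server's blade where the dish's centre should sit: 80 mm ahead of the server's origin (110 mm ahead of the grip point), 5 mm above its underside.
- bottle_a: tall green wine bottle, 74 mm diameter, 300 mm high; a bystander, leave it where it stands. Origin: centre of its underside, z up.
- glass_a: stemmed wine glass, 76 mm diameter, 168 mm high; a bystander, leave it where it stands. Origin: centre of its underside, z up.
- glass_b: stemmed wine glass, 76 mm diameter, 168 mm high; a bystander, leave it where it stands. Origin: centre of its underside, z up.
- coasters: stack of cork coasters, 92 mm diameter, 24 mm high; a bystander, leave it where it stands. Origin: centre of its underside, z up.
- cork_pot: white pot of corks, 68 mm diameter, 67 mm high; a bystander, leave it where it stands. Origin: centre of its underside, z up.
- candle: candle in a dark metal holder, 94 mm diameter, 115 mm high; a bystander, leave it where it stands. Origin: centre of its underside, z up.
There are look-alikes about, which are no part of the job. Leave any orange or turquoise look-alike of the rack alone.

How it is judged:
By the outcome, as a careful person would: the job done as asked, in the order asked, and still so for the second after the job is handed in, while the arm keeps its last pose, push and grip.
It also fails if it takes over 64 s, if anything falls off the work surface, if the arm or the gripper's body presses on something with over 40 N, if the wrist force passes 120 N, or if a joint passes its speed limit or range.

## Robot

A 7-joint arm with a two-finger parallel gripper is mounted at the origin on the work surface. World frame = base frame: x ahead of the robot, y to its left, z up, the work surface at z = 0. Lengths are in mm, angles in rad, forces in N, time in s.
With the tool pointing down it reaches from about 400 to 850 mm from the base axis. Payload 4.5 kg.
Tool frame: the origin (TCP) lies midway between the tips of the shut fingers; the grasp point (between the pads) lies 19 mm behind it (robot.hold_point_z is the distance from the TCP to the grasp point, in mm); z points along the fingers, y is the direction in which the jaws open and shut (so a half turn about z gives the same grasp; the last joint's range is limited). The gripper opens to 85 mm and grips with 20 to 120 N. Pads are 22 mm wide; open, the fingers measure 114 mm over their backs; the gripper's body (76 mm by 85 mm) begins 54 mm behind the grasp point. The pads swing forward as they close: fully open they stand 13 mm farther back than shut.
Start: joints at [-1.115, 0.689, -0.195, 1.565, 0.157, 0.902, -0.215], TCP at [255.861, 570.254, 231.317] pointing down, gripper open.
Joint ranges: [-3.01, 3.01], [-0.46, 2.08], [-1.47, 1.51], [0.13, 2.56], [-1, 4.14], [0.04, 2.09], [-2.66, 2.66]. Speed limits (rad/s): [2.57, 2.57, 3.14, 3.14, 3.14, 3.14, 3.14].

## Interface

Orientations are given as a rotation vector (axis times angle).
In Python, from bench import sensors, viewer, robot gives the robot as it stands.
- The arm moves only by the tool servo_tool, never from a script. Its argument "deltas" is text: rows parted by semicolons, each of 7 numbers parted by spaces: the shift along the tool's x, y, z in mm, then the turn, a rotation vector about the tool's x, y, z in degrees, then the finger opening in mm, from 0 to 85.4. In form: tx ty tz rx ry rz jaw; .... A call has 1 to 5 rows; each row shifts and turns the commanded pose from where the row before left it, along the tool's axes as they then stand; what a row does not reach is not made up. A row lasts 1/8 s, in which the tool goes at most 62.5 mm and 10.7 degrees, less where a joint would pass 70% of its speed; a pose out of reach is approached as far as the arm can. A call with a gripper value outside its range is refused whole. The fingers move at their own pace and stop on an object; "newtons" is the grip in N (left out, the last holds). Time passes only in rows, so rows that do not move let the fingers close. It gives the time, the measured TCP pose, the force and the opening at its end, in the units of the state.
- sensors.get_state(): the state, without advancing time (a new reading comes with each control period).
- viewer.grab_frame(name): name is "side" or "top" or "wrist"; returns a dict with "color" (420x560x3 uint8, red, green, blue), "range_z" (420x560 float32, mm along the optical axis (not along the pixel's ray), 0 where there is no reading), "vertical_fov" (degrees; the focal length in pixels is half the picture's height over the tangent of half this angle, whatever the lens; pixels are square), "cx", "cy" (the principal point, pixels), "R" (3x3) and "t" (3): a world point X has camera coordinates R X + t. Camera axes: x right, y down, z forward; pixel columns grow to the right and rows downward; lengths in mm; the calibration is good to about 2 mm. A picture is of the moment at which its call begins.
- robot.close_job(): hands the job in, once; it reports no verdict.
The state is a dict: "clock": time; "joint_pos": joint angles; "dq": joint speeds; "tau": joint torques, N m; "tcp_pos": TCP position; "tcp_rot": TCP orientation; "wrist_force": force on the tool from outside, world axes, zero at the start; "ft_torque": the same for the moment, N m; "finger_gap": opening from 0.0 (shut) to 1.0 (fully open).
Only numpy, scipy, OpenCV 4.12 (cv2) and the standard library are available. Lean on these libraries where they do the work, as an engineer would, in place of code of your own. Each camera call takes 0.05 s, during which the arm holds its last target.

## Working session

There is one attempt and no reset: what is moved stays moved. The work goes in short steps, Python scripts to look and compute and a tool call to move; the robot and the scene stay as the last step left them, time stands still between calls to the robot, and variables do not carry over. Pictures are saved under pics/ and viewed, and the job is handed in when it is done.

Besides the shell and the picture viewer there is one more tool, called after "Request:" by a JSON object that holds its "name" and its "arguments". servo_tool: Moves the arm, as the interface text tells. Its arguments: {"type":"object","properties":{"deltas":{"type":"string"},"newtons":{"type":"number"}},"required":["deltas"]}

```bash
ls; mkdir -p pics; cat > h.py <<'E'
import numpy as np, cv2
from bench import sensors, viewer, robot
def grab(n,save=None):
    f=viewer.grab_frame(n)
    if save: cv2.imwrite('pics/'+save+'.png',cv2.cvtColor(f['color'],cv2.COLOR_RGB2BGR))
    return f
def foc(f): return f['color'].shape[0]/2/np.tan(np.radians(f['vertical_fov'])/2)
def world(f):
    F=foc(f);z=f['range_z'];v,u=np.mgrid[:z.shape[0],:z.shape[1]]
    P=np.stack([(u-f['cx'])/F*z,(v-f['cy'])/F*z,z],-1)
    return (P-np.array(f['t']))@np.array(f['R'])
E
python3 - <<'E'
from h import *
import pickle
for n in ['side','top','wrist']:
    f=grab(n,n+'0'); pickle.dump(f,open(n+'0.pkl','wb'))
    print(n,f['vertical_fov'],f['cx'],f['cy'],np.round(f['R'],3).tolist(),np.round(f['t']))
s=sensors.get_state();print(s); print(robot.hold_point_z)
E
```

```text
pics
side 50.56075857446576 278.7703526032452 214.0053253624466 [[-0.922, -0.388, 0.018], [-0.205, 0.446, -0.871], [0.33, -0.807, -0.49]] [ 491.  131. 1321.]
top 57.741918484964856 284.85482170601955 206.76773281667292 [[0.024, -0.999, 0.034], [-0.981, -0.03, -0.192], [0.192, -0.029, -0.981]] [ 96. 499. 906.]
wrist 59.66840033889484 275.8105535025418 220.0102623149076 [[0.409, 0.913, -0.002], [0.873, -0.391, 0.293], [0.266, -0.121, -0.956]] [-626.  -39.  381.]
{'clock': 0.15, 'joint_pos': array([-1.1152198 ,  0.68979844, -0.19453585,  1.56608142,  0.15726213,
        0.90254903, -0.21509632]), 'dq': array([-0.00022387, -0.001572  , -0.00012318, -0.00394464,  0.00168915,
        0.0023349 , -0.00021164]), 'tau': array([-2.30196922e-03, -5.39936399e+01, -1.26865346e+00, -1.58720917e+01,
        9.30760580e-03,  6.35401695e-03,  1.12303562e-05]), 'tcp_pos': array([255.68134234, 569.75861858, 230.67037657]), 'tcp_rot': array([-6.57501825e-01, -3.07178496e+00,  2.24979923e-03]), 'wrist_force': array([-0.21620734, -0.14240755, -0.08028102]), 'ft_torque': array([ 0.01988156, -0.04873476,  0.03010879]), 'finger_gap': 0.9924442233940278}
18.700000000000003
```

View pics/side0.png

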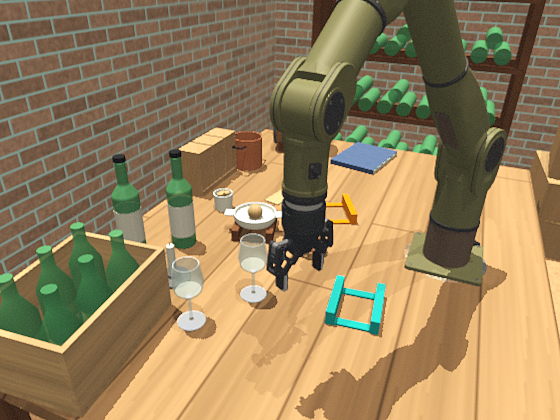

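View pics/top0.png

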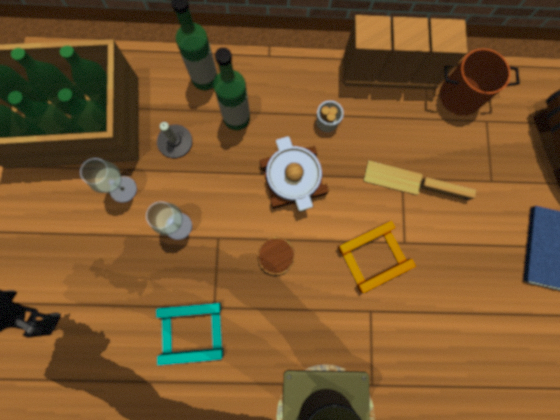

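View pics/wrist0.png

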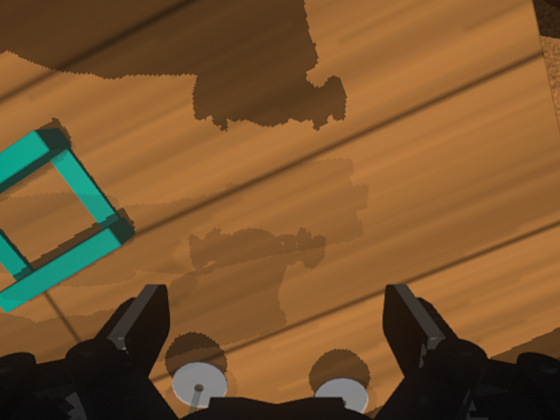

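The top view shows the dark rack with the dish and ball at about (294,174). The server's blade is at (395,178) and its handle at (448,188), and the orange and turquoise racks are well off the insertion path. Next I measure the poses.

```bash
cat > m.py <<'E'
from h import *
import pickle
f=pickle.load(open('top0.pkl','rb'));W=world(f);hsv=cv2.cvtColor(f['color'],cv2.COLOR_RGB2HSV)
def roi(x0,x1,y0,y1):
    m=np.zeros(W.shape[:2],bool);m[y0:y1,x0:x1]=1;return m
def rect(P):
    (c,s,a)=cv2.minAreaRect(P[:,:2].astype(np.float32)); b=cv2.boxPoints((c,s,a));return np.round(c,1),np.round(s,1),round(a,1),np.round(b).tolist()
print('table',np.median(W[280:300,230:330,2]))
Z=W[...,2]
R=roi(355,490,150,215)
h=R&(Z>22)&(Z<60); print('handle',h.sum(),rect(W[h]),np.percentile(Z[h],[5,50,95]))
yy=R&(hsv[...,0]>=20)&(hsv[...,0]<=32)&(hsv[...,1]>80)&(hsv[...,2]>120)
n,l,st,c=cv2.connectedComponentsWithStats(yy.astype(np.uint8)); print(st[1:],c[1:])
b=yy&(Z<15)&(Z>-5); print('blade',b.sum(),rect(W[b]),np.median(Z[b]))
D=roi(255,335,130,215)
d=D&(Z>55)&(Z<75); print('dish',d.sum(),rect(W[d]),np.percentile(Z[d],[5,50,95]),W[d].mean(0))
bl=D&(Z>80); P=W[bl]; 
A=np.c_[2*P,np.ones(len(P))]; s=np.linalg.lstsq(A,(P**2).sum(1),rcond=None)[0]; print('ball',bl.sum(),s[:3],np.sqrt(s[3]+s[:3]@s[:3]),P[:,2].max())
r=D&(Z>33)&(Z<45)&(hsv[...,2]<140); print('rack',r.sum(),rect(W[r]),np.median(Z[r]))
big=cv2.resize(f['color'][110:230,240:500],None,fx=3,fy=3,interpolation=cv2.INTER_CUBIC)
cv2.imwrite('pics/topcrop.png',cv2.cvtColor(big,cv2.COLOR_RGB2BGR))
E
python3 m.py
```

```text
table 1.8362046931465428
handle 588 (array([ 562.4, -313.5]), array([134.5,  26.1]), 77.1, [[535.0, -376.0], [560.0, -382.0], [590.0, -251.0], [565.0, -245.0]]) [26.53698695 41.06967602 44.30929096]
[[ 364  161   58   33 1167]
 [ 426  180   48   13  148]] [[391.9554413  177.41302485]
 [447.35810811 185.49324324]]
blade 1160 (array([ 593. , -178.3]), array([151.6,  60.1]), 76.3, [[546.0, -245.0], [604.0, -259.0], [640.0, -112.0], [582.0, -98.0]]) 7.070923853719831
dish 2067 (array([580.9,  90.8]), array([171.5, 135.8]), 54.1, [[476.0, 61.0], [586.0, -19.0], [686.0, 120.0], [576.0, 200.0]]) [55.75708327 60.87477546 70.98655385] [581.65368163  91.00759101  62.54505507]
ball 280 [510.64987478 104.91276508 554.8998948 ] 470.42608723383154 980.8354563423003
rack 410 (array([580.4,  90.5]), array([128.5, 149.8]), 16.6, [[497.0, 144.0], [540.0, 0.0], [663.0, 37.0], [621.0, 181.0]]) 41.917955346616125
```

View pics/topcrop.png

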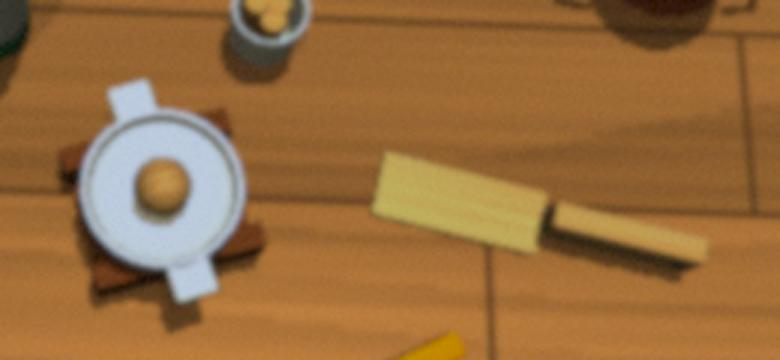

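```bash
cat > m2.py <<'E'
exec(open('m.py').read().split("print('table'")[0])
Z=W[...,2];D=roi(255,335,130,215)
from scipy.spatial.transform import Rotation as Ro
bl=D&(Z>84)&(Z<140);P=W[bl];A=np.c_[2*P,np.ones(len(P))];s=np.linalg.lstsq(A,(P**2).sum(1),rcond=None)[0];print('ball',len(P),s[:3],np.sqrt(s[3]+s[:3]@s[:3]),P[:,2].max())
d=D&(Z>52)&(Z<80);Q=W[d][:,:2];c=np.array([581,91.])
r=np.hypot(*(Q-c).T)
e=Q[(r>74)];v=e-c; a=np.degrees(np.arctan2(v[:,1],v[:,0]));
# axis mean
m=np.degrees(np.angle(np.exp(2j*np.radians(a)).mean()))/2;print('ear axis',m,len(e),r.max())
for k in (0,1):
    E=e[(np.cos(np.radians(a-m))>0)==bool(k)];print(E.mean(0),len(E))
# rim circle
q=(r>58)&(r<71)&(abs(np.sin(np.arctan2(Q[:,1]-c[1],Q[:,0]-c[0])-np.radians(m)))>.4)
cc,rr=cv2.minEnclosingCircle(Q[q].astype(np.float32));print('rim',cc,rr)
# others
for n,b in dict(pot=(310,350,95,135),coast=(255,300,235,280),bottle=(205,255,45,135),candle=(150,195,115,160),glassb=(140,200,195,245),glassa=(75,140,155,205)).items():
    mm=roi(*b)&(Z>12)&(Z<320);print(n,np.round(np.percentile(W[mm],[3,97],axis=0)).tolist())
E
python3 m2.py
cat > plan.py <<'E'
# plan.py x y z heading_of_tool_x_deg N [jaw]
import sys;from h import *
from scipy.spatial.transform import Rotation as Ro
s=sensors.get_state();p=s['tcp_pos'];R=Ro.from_rotvec(s['tcp_rot'])
def st():
    M=R.as_matrix();print('t',round(s['clock'],2),'tcp',p.round(1),'hx',round(np.degrees(np.arctan2(M[1,0],M[0,0])),2),'zaxis',M[:,2].round(4),'F',np.round(s['wrist_force'],1),'gap',round(s['finger_gap']*85.4,1),'q',s['joint_pos'].round(2))
st()
if len(sys.argv)>4:
    x,y,z,h,N=map(float,sys.argv[1:6]);N=int(N);h=np.radians(h)
    T=Ro.from_matrix(np.array([[np.cos(h),np.sin(h),0],[np.sin(h),-np.cos(h),0],[0,0,-1]]).astype(float))
    tp=np.array([x,y,z]);rv=(R.inv()*T).as_rotvec()
    for i in range(N):
        Ri=R*Ro.from_rotvec(rv*i/N)
        print(np.r_[Ri.inv().apply((tp-p)/N),np.degrees(rv)/N].round(1))
E
python3 plan.py 569.8 -279.7 150 76.8 18
```

```text
ball 215 [580.93609904  91.54920181  76.04483876] 21.258358732809235 99.77216251403796
ear axis 19.088401954518517 249 96.89009021802592
[500.74186437  64.22653489] 133
[660.29238111 119.53574808] 116
rim (581.1409301757812, 91.30561065673828) 68.0943832397461
pot [[715.0, -29.0, 17.0], [777.0, 30.0, 69.0]]
coast [[338.0, 91.0, 21.0], [417.0, 169.0, 29.0]]
bottle [[711.0, 212.0, 25.0], [852.0, 320.0, 303.0]]
candle [[640.0, 375.0, 12.0], [706.0, 441.0, 110.0]]
glassb [[414.0, 347.0, 82.0], [478.0, 414.0, 170.0]]
glassa [[506.0, 497.0, 18.0], [618.0, 631.0, 170.0]]
t 0.15 tcp [255.7 569.8 230.7] hx 155.84 zaxis [-5.0e-04 -1.4e-03 -1.0e+00] F [-0.2 -0.1 -0.1] gap 84.8 q [-1.12  0.69 -0.19  1.57  0.16  0.9  -0.22]
[-35.2 -35.9   4.5  -0.    0.    4.4]
[-37.9 -33.1   4.5  -0.    0.    4.4]
[-40.3 -30.1   4.5  -0.    0.    4.4]
[-42.5 -26.9   4.5  -0.    0.    4.4]
[-44.4 -23.6   4.5  -0.    0.    4.4]
[-46.1 -20.1   4.5  -0.    0.    4.4]
[-47.5 -16.5   4.5  -0.    0.    4.4]
[-48.6 -12.9   4.5  -0.    0.    4.4]
[-49.5  -9.1   4.5  -0.    0.    4.4]
[-50.   -5.3   4.5  -0.    0.    4.4]
[-50.3  -1.4   4.5  -0.    0.    4.4]
[-50.3   2.4   4.5  -0.    0.    4.4]
[-49.9   6.3   4.5  -0.    0.    4.4]
[-49.3  10.1   4.5  -0.    0.    4.4]
[-48.4  13.8   4.5  -0.    0.    4.4]
[-47.2  17.5   4.5  -0.    0.    4.4]
[-45.7  21.    4.5  -0.    0.    4.4]
[-44.   24.5   4.5  -0.    0.    4.4]
```

Request:
{"name": "servo_tool", "arguments": {"deltas": "-35.2 -35.9 0 0 0 4.4 85; -37.9 -33.1 0 0 0 4.4 85; -40.3 -30.1 0 0 0 4.4 85; -42.5 -26.9 0 0 0 4.4 85; -44.4 -23.6 0 0 0 4.4 85", "newtons": 60}}

```text
clock: 0.78
tcp_pos: [343.4, 332.7, 231.3]
tcp_rot: [1.235, 2.888, 0.0]
wrist_force: [0.7, -0.5, -0.2]
finger_gap: 0.999
```

Request:
{"name": "servo_tool", "arguments": {"deltas": "-46.1 -20.1 0 0 0 4.4 85; -47.5 -16.5 0 0 0 4.4 85; -48.6 -12.9 0 0 0 4.4 85; -49.5 -9.1 0 0 0 4.4 85; -50 -5.3 0 0 0 4.4 85"}}

```text
clock: 1.4
tcp_pos: [430.4, 96.9, 231.3]
tcp_rot: [1.763, 2.6, 0.0]
wrist_force: [0.6, 0.2, -0.1]
finger_gap: 0.995
```

Request:
{"name": "servo_tool", "arguments": {"deltas": "-50.3 -1.4 8 0 0 4.4 85; -50.3 2.4 8 0 0 4.4 85; -49.9 6.3 8 0 0 4.4 85; -49.3 10.1 8 0 0 4.4 85; -48.4 13.8 8 0 0 4.4 85"}}

```text
clock: 2.02
tcp_pos: [517.3, -139.2, 190.9]
tcp_rot: [-2.227, -2.215, -0.0]
wrist_force: [0.3, 0.9, 0.5]
finger_gap: 0.998
```

Request:
{"name": "servo_tool", "arguments": {"deltas": "-47.2 17.5 8 0 0 4.4 85; -45.7 21 8 0 0 4.4 85; -44 24.5 8 0 0 4.4 85; 0 0 0 0 0 0 85; 0 0 0 0 0 0 85"}}

```text
clock: 2.65
tcp_pos: [568.5, -278.4, 166.7]
tcp_rot: [-2.463, -1.948, -0.0]
wrist_force: [0.5, 0.6, 0.6]
finger_gap: 0.991
```

```bash
python3 plan.py 569.8 -279.7 150 76.8 1; python3 -c "
from h import *
import pickle
f=grab('wrist','w1');pickle.dump(f,open('w1.pkl','wb'));f=grab('top','t1');pickle.dump(f,open('t1.pkl','wb'))"
```

```text
t 2.65 tcp [ 568.5 -278.4  166.7] hx 76.68 zaxis [-0.0011  0.0017 -1.    ] F [0.5 0.6 0.6] gap 84.7 q [ 0.34  0.78  0.08  1.61 -0.08  0.76  0.23]
[-1.   1.6 16.7 -0.1 -0.1 -0.1]
```

View pics/w1.png

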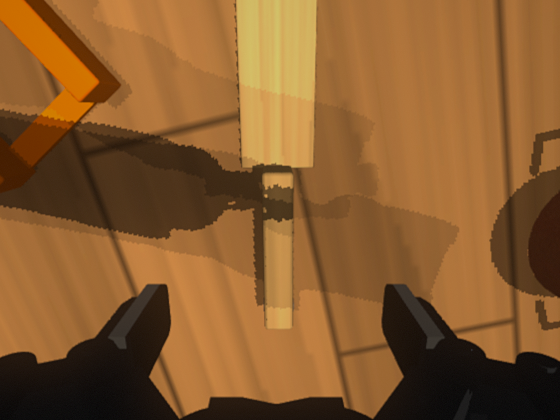

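The wrist view shows the handle centred at column 278, with its end at row 328, and the blade's root at row 167, between the open fingers. I'll refine from this view.

```bash
python3 - <<'E'
from h import *
import pickle
f=pickle.load(open('w1.pkl','rb'));W=world(f);Z=W[...,2];hsv=cv2.cvtColor(f['color'],cv2.COLOR_RGB2HSV)
print('table',np.median(Z[340:380,250:300]))
m=np.zeros(Z.shape,bool);m[150:335,230:325]=1
h=m&(Z>30)&(Z<50);P=W[h];print(cv2.minAreaRect(P[:,:2].astype(np.float32)),np.median(P[:,2]))
print(np.round(cv2.boxPoints(cv2.minAreaRect(P[:,:2].astype(np.float32))),1).tolist())
m[:]=0;m[0:166,225:330]=1
b=m&(Z>2.5)&(Z<12)&(hsv[...,0]>20)&(hsv[...,0]<33);P=W[b];r=cv2.minAreaRect(P[:,:2].astype(np.float32));print('blade',r,np.median(P[:,2]));print(np.round(cv2.boxPoints(r),1).tolist())
E
```

```text
table 1.708447599506071
((561.0628662109375, -313.82159423828125), (134.48171997070312, 24.781463623046875), 77.33412170410156) 41.47372866203761
[[534.2000122070312, -376.70001220703125], [558.4000244140625, -382.1000061035156], [587.9000244140625, -250.89999389648438], [563.7000122070312, -245.5]]
blade ((590.4212646484375, -188.24481201171875), (120.0384750366211, 57.835052490234375), 76.55440521240234) 6.62009012437478
[[548.2999877929688, -239.89999389648438], [604.5999755859375, -253.3000030517578], [632.5, -136.60000610351562], [576.2999877929688, -123.0999984741211]]
```

Request:
{"name": "servo_tool", "arguments": {"deltas": "-0.5 1.2 40 0 0 -0.3 85; 0 0 40 0 0 0 85; 0 0 40 0 0 0 85; 0 0 30 0 0 0 85; 0 0 11 0 0 0 85"}}

```text
clock: 3.38
tcp_pos: [569.1, -278.1, 4.9]
tcp_rot: [-2.455, -1.955, 0.001]
wrist_force: [0.2, -0.5, 0.2]
finger_gap: 0.995
```

Request:
{"name": "servo_tool", "arguments": {"deltas": "0 0 0 0 0 0 60; 0 0 0 0 0 0 36; 0 0 0 0 0 0 22; 0 0 0 0 0 0 15; 0 0 0 0 0 0 15", "newtons": 60}}

```text
clock: 4.0
tcp_pos: [570.7, -280.6, 7.6]
tcp_rot: [2.458, 1.953, 0.002]
wrist_force: [-0.9, 0.5, 7.1]
finger_gap: 0.272
```

Request:
{"name": "servo_tool", "arguments": {"deltas": "0 0 0 0 0 0 15; 0 0 0 0 0 0 15; 0 0 0 0 0 0 15"}}

```text
clock: 4.38
tcp_pos: [570.7, -280.7, 7.6]
tcp_rot: [2.458, 1.953, 0.002]
wrist_force: [-0.9, 0.1, 7.3]
finger_gap: 0.272
```

```bash
python3 plan.py; python3 -c "
from h import *
f=grab('wrist','w2')"
```

```text
t 4.38 tcp [ 570.7 -280.7    7.6] hx 76.93 zaxis [ 1.8e-03 -7.0e-04 -1.0e+00] F [-0.9  0.1  7.3] gap 23.2 q [ 0.36  1.01  0.05  1.66 -0.09  0.47  0.24]
```

View pics/w2.png

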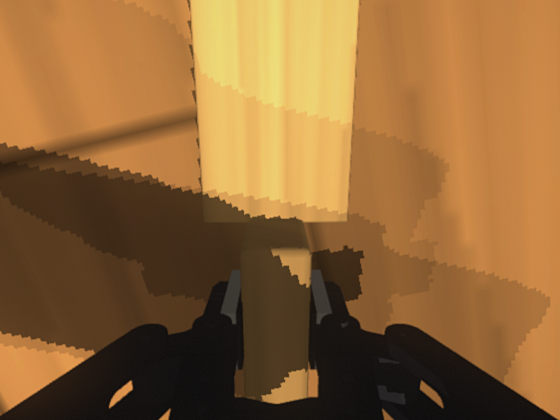

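The jaws closed on the handle with a 23 mm gap, and the blade is centred and straight ahead (columns 200–355). Now I lift.

Request:
{"name": "servo_tool", "arguments": {"deltas": "0 0 -5 0 0 0 15; 0 0 -10 0 0 0 15; 0 0 -20 0 0 0 15; 0 0 -20 0 0 0 15; 0 0 -10 0 0 0 15"}}

```text
clock: 5.05
tcp_pos: [570.9, -280.8, 73.6]
tcp_rot: [2.458, 1.952, 0.002]
wrist_force: [0.6, 0.1, -1.8]
finger_gap: 0.269
```

Request:
{"name": "servo_tool", "arguments": {"deltas": "0 0 0 0 0 0 15; 0 0 0 0 0 0 15"}}

```text
clock: 5.3
tcp_pos: [569.5, -280.0, 70.8]
tcp_rot: [-2.459, -1.954, 0.001]
wrist_force: [0.2, -0.6, -1.2]
finger_gap: 0.271
```

```bash
cat > srv.py <<'E'
# server pose from wrist camera + top
from h import *
import sys
from scipy.spatial.transform import Rotation as Ro
s=sensors.get_state();p=s['tcp_pos'];T=Ro.from_rotvec(s['tcp_rot'])
for n in ['wrist','top']:
    f=grab(n,sys.argv[1]+n);W=world(f);hsv=cv2.cvtColor(f['color'],cv2.COLOR_RGB2HSV)
    L=T.inv().apply((W-p).reshape(-1,3)).reshape(W.shape)  # tool frame
    m=(f['range_z']>0)&(L[...,0]>36)&(L[...,0]<185)&(abs(L[...,1])<40)&(hsv[...,0]>18)&(hsv[...,0]<35)&(hsv[...,1]>60)&(abs(L[...,2]-0)<25)
    P=L[m]
    if len(P)<50: print(n,'few');continue
    k=np.abs(P[:,2]-np.median(P[:,2]))<5;P=P[k]
    c,*_=np.linalg.lstsq(np.c_[P[:,:2],np.ones(len(P))],P[:,2],rcond=None)
    r=cv2.minAreaRect(P[:,:2].astype(np.float32))
    print(n,len(P),'pitch slope deg (droop +)',np.degrees(c[0]).round(2),'roll',np.degrees(c[1]).round(2),'rect tool xy',np.round(r[0],1),np.round(r[1],1),round(r[2],1),'z',np.median(P[:,2]).round(1),'range x',np.percentile(P[:,0],[0.5,99.5]).round(1),'y',np.percentile(P[:,1],[1,99]).round(1))
E
python3 plan.py; python3 srv.py a
```

```text
t 5.3 tcp [ 569.5 -280.    70.8] hx 76.94 zaxis [-1.e-03  6.e-04 -1.e+00] F [ 0.2 -0.6 -1.2] gap 23.1 q [ 0.35  0.91  0.06  1.66 -0.09  0.58  0.24]
wrist 21830 pitch slope deg (droop +) -0.02 roll 0.09 rect tool xy [74.6  0. ] [58.2 77. ] 89.9 z 1.0 range x [ 43.3 112.6] y [-27.9  27.8]
top 1100 pitch slope deg (droop +) -0.03 roll 0.18 rect tool xy [1.112e+02 1.000e-01] [138.9  60.3] 0.0 z 0.7 range x [ 45.4 180.3] y [-29.5  29.3]
```

```bash
python3 plan.py 661 -177.7 29 106.6 10
```

```text
t 5.4 tcp [ 569.3 -279.9   70.5] hx 76.94 zaxis [-1.4e-03  8.0e-04 -1.0e+00] F [ 0.3  1.  -1.1] gap 22.9 q [ 0.35  0.91  0.06  1.66 -0.09  0.58  0.24]
[12.   6.6  4.1 -0.  -0.  -3. ]
[11.7  7.2  4.1 -0.  -0.  -3. ]
[11.3  7.8  4.1 -0.  -0.  -3. ]
[10.9  8.4  4.1 -0.  -0.  -3. ]
[10.4  9.   4.1 -0.  -0.  -3. ]
[ 9.9  9.5  4.1 -0.  -0.  -3. ]
[ 9.4 10.   4.1 -0.  -0.  -3. ]
[ 8.9 10.5  4.1 -0.  -0.  -3. ]
[ 8.3 10.9  4.1 -0.  -0.  -3. ]
[ 7.8 11.3  4.1 -0.  -0.  -3. ]
```

Request:
{"name": "servo_tool", "arguments": {"deltas": "12 6.6 4.1 0 0 -3 15; 11.7 7.2 4.1 0 0 -3 15; 11.3 7.8 4.1 0 0 -3 15; 10.9 8.4 4.1 0 0 -3 15; 10.4 9 4.1 0 0 -3 15"}}

```text
clock: 6.02
tcp_pos: [616.3, -228.1, 50.4]
tcp_rot: [-2.179, -2.263, -0.0]
wrist_force: [0.1, -0.1, -0.8]
finger_gap: 0.276
```

Request:
{"name": "servo_tool", "arguments": {"deltas": "9.9 9.5 4.1 0 0 -3 15; 9.4 10 4.1 0 0 -3 15; 8.9 10.5 4.1 0 0 -3 15; 8.3 10.9 4.1 0 0 -2.8 15; 7.8 11.3 4.1 0 0 -2.8 15"}}

```text
clock: 6.65
tcp_pos: [662.0, -177.2, 30.0]
tcp_rot: [1.875, 2.521, 0.0]
wrist_force: [0.3, -0.2, -1.2]
finger_gap: 0.273
```

Request:
{"name": "servo_tool", "arguments": {"deltas": "0 0 0 0 0 0 15; 0 0 0 0 0 0 15; 0 0 0 0 0 0 15"}}

```text
clock: 7.02
tcp_pos: [660.9, -179.0, 30.5]
tcp_rot: [1.88, 2.516, -0.001]
wrist_force: [-0.2, 0.4, -1.6]
finger_gap: 0.277
```

```bash
python3 plan.py 661 -177.7 29 106.6 1; python3 srv.py b; python3 - <<'E'
from h import *
i=cv2.imread('pics/btop.png');cv2.imwrite('pics/btopc.png',cv2.resize(i[110:230,240:500],None,fx=3,fy=3))
E
```

```text
t 7.03 tcp [ 660.9 -179.    30.5] hx 106.46 zaxis [-3.e-04 -9.e-04 -1.e+00] F [-0.2  0.4 -1.6] gap 23.6 q [ 0.22  1.02 -0.04  1.49  0.06  0.63  0.44]
[ 1.2  0.4  1.5 -0.   0.  -0.1]
wrist 23365 pitch slope deg (droop +) -0.02 roll 0.09 rect tool xy [74.3  0.9] [59.1 76.7] 89.9 z 1.0 range x [ 37.8 112.1] y [-26.9  29.2]
top 978 pitch slope deg (droop +) 0.07 roll -0.1 rect tool xy [110.7   0.8] [ 59.8 139.1] 89.6 z 0.6 range x [ 47.5 179.7] y [-28.5  29.7]
```

View pics/bwrist.png

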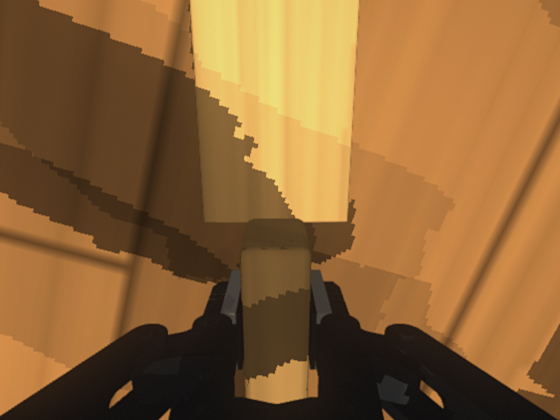

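View pics/btopc.png

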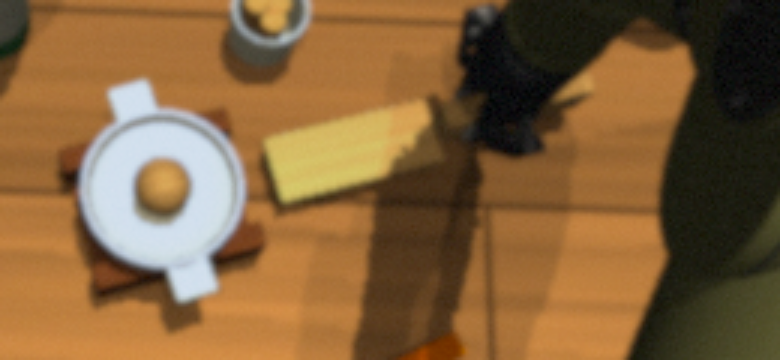

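The top crop shows the blade in line with the channel between the runners, its tip about 25 mm short of the rack. Inserting.

Request:
{"name": "servo_tool", "arguments": {"deltas": "6 0 1 0 0 -0.1 15; 12 0 0 0 0 0 15; 12 0 0 0 0 0 15; 12 0 0 0 0 0 15; 12 0 0 0 0 0 15"}}

```text
clock: 7.75
tcp_pos: [645.7, -124.9, 29.3]
tcp_rot: [-1.876, -2.52, -0.0]
wrist_force: [1.1, 0.0, -1.4]
finger_gap: 0.27
```

Request:
{"name": "servo_tool", "arguments": {"deltas": "12 0 0 0 0 0 15; 12 0 0 0 0 0 15; 12 0 0 0 0 0 15; 12 0 0 0 0 0 15; 12 0 0 0 0 0 15"}}

```text
clock: 8.38
tcp_pos: [628.6, -67.8, 29.3]
tcp_rot: [1.877, 2.519, 0.0]
wrist_force: [0.1, 0.1, -1.3]
finger_gap: 0.277
```

Request:
{"name": "servo_tool", "arguments": {"deltas": "12 0 0 0 0 0 15; 12 0 0 0 0 0 15; 12 0 0 0 0 0 15; 12 0 0 0 0 0 15; 10 0 0 0 0 0 15"}}

```text
clock: 9.0
tcp_pos: [611.9, -12.1, 29.3]
tcp_rot: [-1.876, -2.52, -0.0]
wrist_force: [0.8, -0.5, -1.2]
finger_gap: 0.273
```

Request:
{"name": "servo_tool", "arguments": {"deltas": "9 0 0 0 0 0 15; 0 0 0 0 0 0 15; 0 0 0 0 0 0 15; 0 0 0 0 0 0 15"}}

```text
clock: 9.5
tcp_pos: [609.7, -5.1, 29.3]
tcp_rot: [1.878, 2.518, -0.0]
wrist_force: [0.0, -0.7, -1.2]
finger_gap: 0.27
```

```bash
python3 plan.py 612.5 -14.8 29 106.6 1; cat > dish.py <<'E'
import sys
from h import *
from scipy.spatial.transform import Rotation as Ro
s=sensors.get_state();p=s['tcp_pos'];T=Ro.from_rotvec(s['tcp_rot'])
for n in ['top','wrist']:
    f=grab(n,sys.argv[1]+n);W=world(f);hsv=cv2.cvtColor(f['color'],cv2.COLOR_RGB2HSV)
    L=T.inv().apply((W-p).reshape(-1,3)).reshape(W.shape)
    near=(np.hypot(L[...,0]-110,L[...,1])<110)&(f['range_z']>0)&(L[...,2]<-8)&(L[...,2]>-100)
    w=near&(hsv[...,1]<70)&(hsv[...,2]>90)
    w=cv2.morphologyEx(w.astype(np.uint8),cv2.MORPH_OPEN,np.ones((2,2)))
    nn,l,st,c=cv2.connectedComponentsWithStats(w);
    if nn<2: print(n,'none');continue
    i=1+st[1:,4].argmax();w=l==i
    P=L[w];r=np.hypot(P[:,0]-110.5,P[:,1])
    o=near&(hsv[...,0]<22)&(hsv[...,1]>90)&(L[...,2]<-25)
    B=L[o]
    print(n,'dish px',w.sum(),'mean tool',P.mean(0).round(1),'hull centre',np.round(cv2.minAreaRect(P[:,:2].astype(np.float32))[0],1),np.round(cv2.minAreaRect(P[:,:2].astype(np.float32))[1],1),'ball px',o.sum())
    if n=='top':
        c0=P[:,:2].mean(0)
        for _ in range(3):
            v=P[:,:2]-c0;rr=np.hypot(*v.T);e=v[rr>74];a=np.arctan2(e[:,1],e[:,0]);m=np.angle(np.exp(2j*a).mean())/2
            q=(rr<71)&(rr>50)&(abs(np.sin(np.arctan2(v[:,1],v[:,0])-m))>.4)
            c0=np.array(cv2.minEnclosingCircle(P[q][:,:2].astype(np.float32))[0])
        print(' rim centre tool',c0.round(1),'r',cv2.minEnclosingCircle(P[q][:,:2].astype(np.float32))[1])
        E=T.apply(np.array([np.cos(m),np.sin(m),0]));print(' ear axis world deg',np.degrees(np.arctan2(E[1],E[0])).round(1),'world c',(p+T.apply(np.r_[c0,0])).round(1))
        rim=P[q];cf=np.linalg.lstsq(np.c_[rim[:,:2],np.ones(len(rim))],rim[:,2],rcond=None)[0];print(' tilt',np.degrees(cf[:2]).round(1),'ear z world',(W[w][rr>74][:,2]).mean().round(1))
    if len(B)>30:
        A=np.c_[2*B,np.ones(len(B))];sp=np.linalg.lstsq(A,(B**2).sum(1),rcond=None)[0];print(' ball fit tool',sp[:3].round(1),'R',np.sqrt(sp[3]+sp[:3]@sp[:3]).round(1),'median',np.median(B,axis=0).round(1))
E
python3 dish.py c;  python3 - <<'E'
from h import *
i=cv2.imread('pics/ctop.png');cv2.imwrite('pics/ctopc.png',cv2.resize(i[80:260,200:460],None,fx=3,fy=3))
E
```

```text
t 9.5 tcp [609.7  -5.1  29.3] hx 106.58 zaxis [ 2.e-04 -4.e-04 -1.e+00] F [ 0.  -0.7 -1.2] gap 23.1 q [-0.07  0.95  0.    1.74  0.    0.45  0.22]
[-10.1  -0.1   0.3   0.    0.   -0. ]
top dish px 2353 mean tool [100.8  -3.9 -36.7] hull centre [144.  -68.7] [138.1 375.9] ball px 339
 rim centre tool [99.3 -3.5] r 70.05865478515625
 ear axis world deg 16.6 world c [578.   89.   29.2]
 tilt [-0.9 -2.8] ear z world 107.4
 ball fit tool [ 60.9  -3.8 -54.3] R 47.1 median [ 96.8  -5.1 -58.6]
wrist dish px 81967 mean tool [ 74.5   3.9 -31.3] hull centre [57.8 16.9] [ 96.5 182.5] ball px 35105
 ball fit tool [ 45.9  -5.3 -64.4] R 46.1 median [ 18.6  -1.6 -57.5]
```

View pics/cwrist.png

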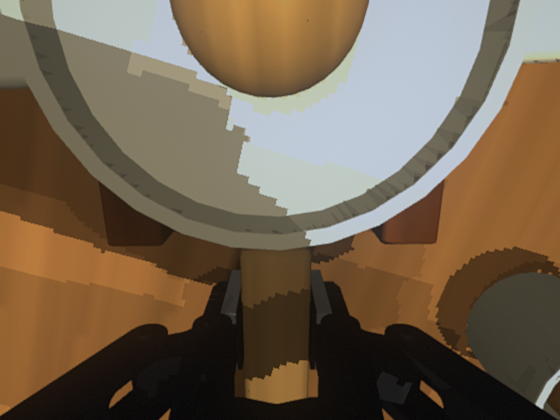

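View pics/ctopc.png

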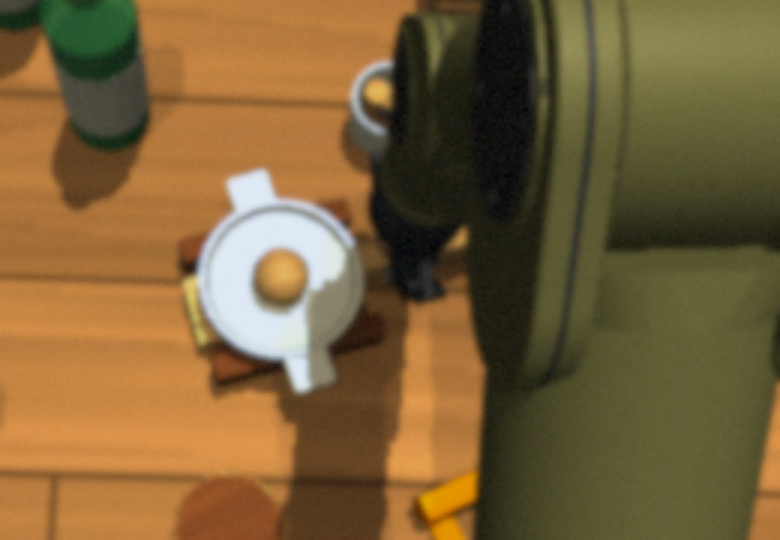

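I overshot by 10 mm because my rows added up to 181 rather than 171. The dish is clear of the gripper and doesn't seem to have moved, so I'll back off 10 mm and check again.

Request:
{"name": "servo_tool", "arguments": {"deltas": "-3 0 0 0 0 0 15; -5 0 0 0 0 0 15; -2 0 0 0 0 0 15; 0 0 0 0 0 0 15; 0 0 0 0 0 0 15"}}

```text
clock: 10.22
tcp_pos: [612.4, -13.8, 29.3]
tcp_rot: [-1.876, -2.519, -0.0]
wrist_force: [-0.0, -0.2, -2.1]
finger_gap: 0.276
```

```bash
python3 plan.py 612.5 -14.8 29 106.6 1; python3 - <<'E'
from h import *
import pickle
f=grab('top','d_top');pickle.dump(f,open('top0b.pkl','wb'));f=grab('side','d_side')
i=cv2.imread('pics/d_side.png');cv2.imwrite('pics/d_sidec.png',cv2.resize(i[150:290,180:400],None,fx=3.4,fy=3.4))
E
sed 's/top0.pkl/top0b.pkl/' m.py > mb.py; sed 's/m.py/mb.py/' m2.py > m2b.py; python3 m2b.py | head -5; python3 mb.py | grep rack
```

```text
t 10.22 tcp [612.4 -13.8  29.3] hx 106.64 zaxis [-1.e-04  3.e-04 -1.e+00] F [-0.  -0.2 -2.1] gap 23.6 q [-0.05  0.95 -0.    1.73  0.    0.45  0.23]
[-1.  -0.2  0.3 -0.  -0.   0. ]
ball 261 [610.54782654  57.65084654 132.52894702] 65.92787845079482 133.72555501334784
ear axis 21.152887076710186 361 104.40803447624926
[539.1619468   42.20336077] 219
[652.33453843 101.18433616] 142
rim (580.9852905273438, 92.97010803222656) 68.13525390625
rack 400 (array([583.7,  77. ]), array([126.5, 177.3]), 17.5, [[497.0, 143.0], [550.0, -27.0], [671.0, 11.0], [617.0, 181.0]]) 41.5571328069464
  return _methods._mean(a, axis=axis, dtype=dtype,
  ret = ret.dtype.type(ret / rcount)
```

View pics/d_sidec.png

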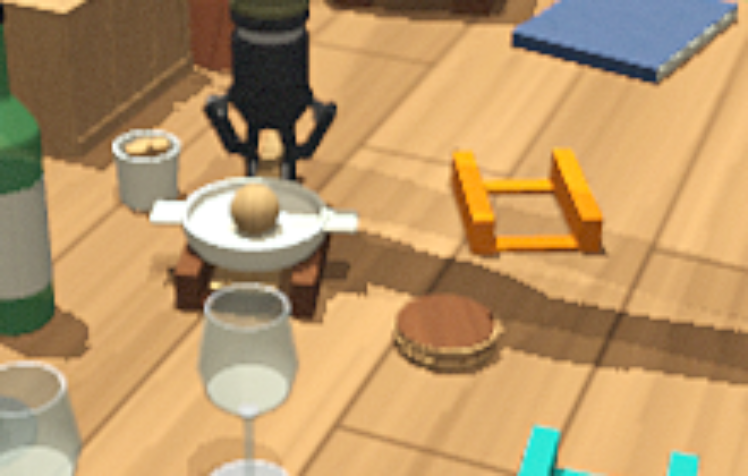

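```bash
python3 - <<'E'
from h import *
import pickle
for n in ['top0.pkl','top0b.pkl']:
    f=pickle.load(open(n,'rb'));W=world(f);Z=W[...,2];hsv=cv2.cvtColor(f['color'],cv2.COLOR_RGB2HSV)
    X=W[...,0]-581;Y=W[...,1]-91.5
    b=(np.hypot(X,Y)<45)&(Z>70)&(Z<112)&(hsv[...,1]>90); print('ball',b.sum(),W[b].mean(0).round(1))
    w=(hsv[...,1]<80)&(Z>52)&(Z<75)&(np.hypot(X,Y)<105)
    a=np.arctan2(Y,X)
    # left (far, +along d) half rim
    al=-X*.2857+Y*.9583; la=X*.9583+Y*.2857
    q=w&(al>0)&(abs(la)<60); c=np.median([al[q&(abs(la-k)<4)].max()-np.sqrt(68**2-k*k) for k in range(-50,51,10)]);print('far rim shift along',c.round(2))
    for sgn in (1,-1):
        e=w&(la*sgn>75); print('ear',e.sum(),W[e].mean(0).round(1))
E
```

```text
ball 236 [575.   91.6  89.6]
far rim shift along -0.13
ear 106 [661.3 119.4  67.8]
ear 125 [500.   64.1  67.5]
ball 233 [574.3  92.9  89.5]
far rim shift along 1.24
ear 106 [661.1 121.   67.8]
ear 125 [499.6  65.1  67.6]
```

The dish was nudged about 1.3 mm along the runners, with no turn and the ball still centred. It now sits 111 mm ahead of the TCP, against 110.5 wanted. Lifting slowly.

Request:
{"name": "servo_tool", "arguments": {"deltas": "0 0 -3 0 0 0 15; 0 0 -3 0 0 0 15; 0 0 -2 0 0 0 15; 0 0 -1 0 0 0 15; 0 0 -1 0 0 0 15"}}

```text
clock: 10.95
tcp_pos: [612.4, -14.0, 39.3]
tcp_rot: [-1.877, -2.519, -0.0]
wrist_force: [0.2, 0.2, -1.1]
finger_gap: 0.274
```

Request:
{"name": "servo_tool", "arguments": {"deltas": "0 0 -1 0 0 0 15; 0 0 -1 0 0 0 15; 0 0 -1 0 0 0 15; 0 0 -1 0 0 0 15; 0 0 -1 0 0 0 15"}}

```text
clock: 11.58
tcp_pos: [612.2, -14.2, 44.1]
tcp_rot: [-1.877, -2.519, 0.001]
wrist_force: [0.5, 0.6, -3.5]
finger_gap: 0.27
```

Request:
{"name": "servo_tool", "arguments": {"deltas": "0 0 -1 0 0 0 15; 0 0 -1 0 0 0 15; 0 0 -1 0 0 0 15; 0 0 -1 0 0 0 15; 0 0 -1 0 0 0 15"}}

```text
clock: 12.2
tcp_pos: [612.4, -14.0, 49.3]
tcp_rot: [-1.877, -2.519, -0.0]
wrist_force: [0.6, -1.2, -3.1]
finger_gap: 0.269
```

```bash
python3 plan.py; python3 dish.py e 2>/dev/null|head -5; python3 - <<'E'
from h import *
f=grab('side','e_side')
i=cv2.imread('pics/e_side.png');cv2.imwrite('pics/e_sidec.png',cv2.resize(i[150:290,180:400],None,fx=3.4,fy=3.4))
E
```

```text
t 12.2 tcp [612.4 -14.   49.3] hx 106.63 zaxis [ 0.e+00  1.e-04 -1.e+00] F [ 0.6 -1.2 -3.1] gap 22.9 q [-0.05  0.92 -0.    1.73  0.    0.49  0.23]
top dish px 2332 mean tool [109.9  -3.6 -22.7] hull centre [150.3 -68.8] [137.4 380.8] ball px 361
 rim centre tool [107.1  -3.6] r 70.3681411743164
 ear axis world deg 17.7 world c [578.3  87.6  49.4]
 tilt [-0.3 -2. ] ear z world 112.9
 ball fit tool [ 65.4  -3.1 -56.5] R 52.2 median [104.8  -4.3 -45. ]
```

View pics/e_sidec.png

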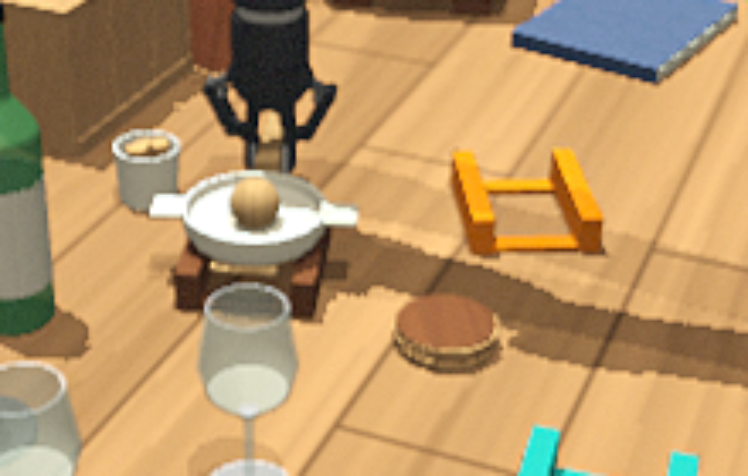

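The dish is off the runners and level, with the ball at the centre (255,203 in the crop). Now the rest of the lift.

Request:
{"name": "servo_tool", "arguments": {"deltas": "0 0 -1 0 0 0 15; 0 0 -2 0 0 0 15; 0 0 -3 0 0 0 15; 0 0 -3 0 0 0 15; 0 0 -3 0 0 0 15"}}

```text
clock: 12.98
tcp_pos: [612.5, -14.0, 61.6]
tcp_rot: [1.877, 2.519, 0.0]
wrist_force: [-0.4, -0.1, -3.1]
finger_gap: 0.276
```

Request:
{"name": "servo_tool", "arguments": {"deltas": "0 0 -3 0 0 0 15; 0 0 -3 0 0 0 15; 0 0 -3 0 0 0 15; 0 0 -3 0 0 0 15; 0 0 -3 0 0 0 15"}}

```text
clock: 13.6
tcp_pos: [612.4, -14.0, 76.5]
tcp_rot: [-1.877, -2.519, -0.0]
wrist_force: [-0.7, 0.2, -3.0]
finger_gap: 0.268
```

Request:
{"name": "servo_tool", "arguments": {"deltas": "0 0 -3 0 0 0 15; 0 0 -3 0 0 0 15; 0 0 -3 0 0 0 15; 0 0 -3 0 0 0 15; 0 0 -3 0 0 0 15"}}

```text
clock: 14.22
tcp_pos: [612.4, -14.1, 91.5]
tcp_rot: [-1.877, -2.519, 0.0]
wrist_force: [-0.4, 0.0, -3.3]
finger_gap: 0.273
```

Request:
{"name": "servo_tool", "arguments": {"deltas": "0 0 -3 0 0 0 15; 0 0 -3 0 0 0 15; 0 0 -3 0 0 0 15; 0 0 -2 0 0 0 15; 0 0 -1 0 0 0 15"}}

```text
clock: 14.85
tcp_pos: [612.5, -14.0, 103.4]
tcp_rot: [1.877, 2.519, 0.0]
wrist_force: [0.1, -0.7, -4.0]
finger_gap: 0.272
```

Request:
{"name": "servo_tool", "arguments": {"deltas": "0 0 -1 0 0 0 15; 0 0 0 0 0 0 15; 0 0 0 0 0 0 15; 0 0 0 0 0 0 15"}}

```text
clock: 15.35
tcp_pos: [612.4, -14.0, 104.2]
tcp_rot: [-1.877, -2.519, 0.0]
wrist_force: [0.1, 0.1, -3.1]
finger_gap: 0.269
```

```bash
python3 plan.py; cat > chk.py <<'E'
import sys
from h import *
from scipy.spatial.transform import Rotation as Ro
s=sensors.get_state();p=s['tcp_pos'];T=Ro.from_rotvec(s['tcp_rot'])
f=grab('top',sys.argv[1]+'top');W=world(f);hsv=cv2.cvtColor(f['color'],cv2.COLOR_RGB2HSV)
Z=W[...,2]-1.8
L=T.inv().apply((W-p).reshape(-1,3)).reshape(W.shape)
f0=p[2]-2.6 # foot height expected
c=p+T.apply([111,0,0])
w=(hsv[...,1]<80)&(hsv[...,2]>70)&(Z>f0+10)&(Z<f0+33)&(L[...,0]>25)&(np.hypot(W[...,0]-c[0],W[...,1]-c[1])<110)
cc=c[:2].copy()
for _ in range(3):
    v=W[w][:,:2]-cc;rr=np.hypot(*v.T);e=v[rr>76];a=np.arctan2(e[:,1],e[:,0]);m=np.angle(np.exp(2j*a).mean())/2
    q=(rr<72)&(rr>40)&(abs(np.sin(np.arctan2(v[:,1],v[:,0])-m))>.4)
    o,r=cv2.minEnclosingCircle(W[w][q][:,:2].astype(np.float32));cc=np.array(o)
print('rim',cc.round(1),round(r,1),'tool x,y',T.inv().apply(np.r_[cc-p[:2],0])[:2].round(1),'ear axis',np.degrees(m).round(1),'n',w.sum())
k=[W[w][(rr>76)&((v@[np.cos(m),np.sin(m)])*sg>0)].mean(0).round(1) for sg in (1,-1)];d=k[0]-k[1];print('ears',k,'axis',np.degrees(np.arctan2(d[1],d[0])).round(1),'tilt across',np.degrees(np.arctan2(d[2],np.hypot(d[0],d[1]))).round(1),'ear top expected',f0+26+1.8)
rim=W[w][(rr>60)&(rr<67)];cf=np.linalg.lstsq(np.c_[rim[:,:2]-cc,np.ones(len(rim))],rim[:,2],rcond=None)[0];print('rim plane tilt deg world xy',np.degrees(cf[:2]).round(2),'z',cf[2].round(1),'expected',f0+28+1.8)
b=(np.hypot(W[...,0]-cc[0],W[...,1]-cc[1])<45)&(Z>f0+28)&(Z<f0+75)&(hsv[...,1]>90)&(hsv[...,0]<25)
P=W[b];A=np.c_[2*P,np.ones(len(P))];sp=np.linalg.lstsq(A,(P**2).sum(1),rcond=None)[0];print('ball fit',sp[:3].round(1),'R',np.sqrt(sp[3]+sp[:3]@sp[:3]).round(1),'mean',P.mean(0).round(1),len(P))
g=grab('side',sys.argv[1]+'side');grab('wrist',sys.argv[1]+'wrist')
i=cv2.imread('pics/%sside.png'%sys.argv[1]);cv2.imwrite('pics/%ssidec.png'%sys.argv[1],cv2.resize(i[130:290,160:400],None,fx=3.2,fy=3.2))
E
python3 chk.py f
```

```text
t 15.35 tcp [612.4 -14.  104.2] hx 106.63 zaxis [-2.e-04  1.e-04 -1.e+00] F [ 0.1  0.1 -3.1] gap 23.0 q [-0.05  0.84 -0.    1.71  0.    0.59  0.24]
rim [580.5  91.9] 68.5 tool x,y [110.6  -0.2] ear axis 19.2 n 2589
ears [array([660.6, 121.3, 129. ]), array([499.2,  64.9, 128.7])] axis 19.3 tilt across 0.1 ear top expected 129.37907694022138
rim plane tilt deg world xy [-0.73 -1.07] z 129.3 expected 131.37907694022138
ball fit [580.2  92.7 135.7] R 22.3 mean [574.1  93.  150.4] 276
```

View pics/fsidec.png

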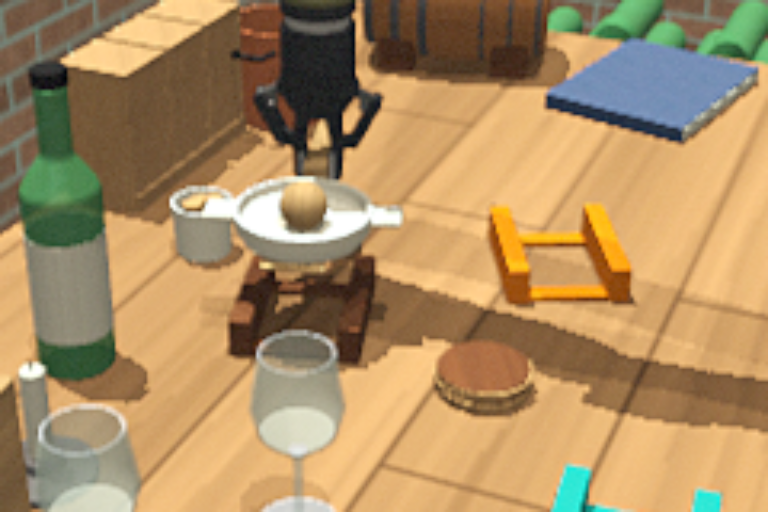

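View pics/fwrist.png

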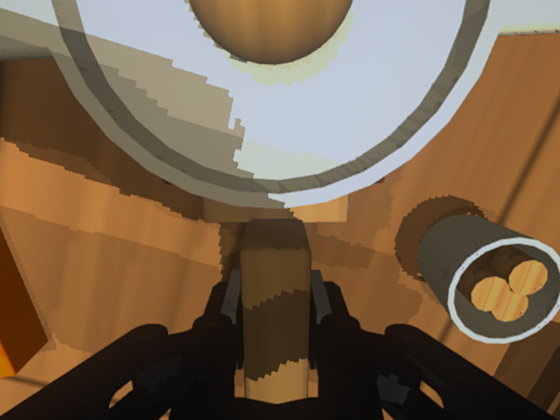

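The dish's foot is about 62 mm clear of the runners and level (ears within 0.1°), with the ball centred within 1 mm. The ears are at 19.2° and the runners at 106.6°, so I turn about 87.4° counter-clockwise. That side is clear.

Request:
{"name": "servo_tool", "arguments": {"deltas": "0 0 0 0 0 -0.5 15; 0 0 0 0 0 -1 15; 0 0 0 0 0 -1.5 15; 0 0 0 0 0 -2 15; 0 0 0 0 0 -2.5 15"}}

```text
clock: 16.12
tcp_pos: [612.4, -14.0, 104.3]
tcp_rot: [-1.704, -2.639, -0.0]
wrist_force: [0.0, 0.4, -4.4]
finger_gap: 0.275
```

Request:
{"name": "servo_tool", "arguments": {"deltas": "0 0 0 0 0 -3 15; 0 0 0 0 0 -3 15; 0 0 0 0 0 -3 15; 0 0 0 0 0 -3 15; 0 0 0 0 0 -3 15"}}

```text
clock: 16.75
tcp_pos: [612.5, -14.0, 104.3]
tcp_rot: [1.344, 2.839, 0.0]
wrist_force: [-0.1, -0.4, -3.3]
finger_gap: 0.272
```

Request:
{"name": "servo_tool", "arguments": {"deltas": "0 0 0 0 0 -3 15; 0 0 0 0 0 -3 15; 0 0 0 0 0 -3 15; 0 0 0 0 0 -3 15; 0 0 0 0 0 -3 15"}}

```text
clock: 17.38
tcp_pos: [612.4, -14.0, 104.3]
tcp_rot: [0.962, 2.991, 0.0]
wrist_force: [0.3, 0.3, -3.9]
finger_gap: 0.271
```

Request:
{"name": "servo_tool", "arguments": {"deltas": "0 0 0 0 0 -3 15; 0 0 0 0 0 -3 15; 0 0 0 0 0 -3 15; 0 0 0 0 0 -3 15; 0 0 0 0 0 -3 15"}}

```text
clock: 18.0
tcp_pos: [612.5, -14.0, 104.3]
tcp_rot: [0.564, 3.091, 0.0]
wrist_force: [0.2, 0.0, -3.9]
finger_gap: 0.274
```

Request:
{"name": "servo_tool", "arguments": {"deltas": "0 0 0 0 0 -3 15; 0 0 0 0 0 -3 15; 0 0 0 0 0 -3 15; 0 0 0 0 0 -3 15; 0 0 0 0 0 -3 15"}}

```text
clock: 18.62
tcp_pos: [612.5, -14.0, 104.3]
tcp_rot: [0.155, 3.138, 0.0]
wrist_force: [-0.0, -0.0, -3.4]
finger_gap: 0.271
```

Request:
{"name": "servo_tool", "arguments": {"deltas": "0 0 0 0 0 -3 15; 0 0 0 0 0 -3 15; 0 0 0 0 0 -3 15; 0 0 0 0 0 -2.5 15; 0 0 0 0 0 -2 15"}}

```text
clock: 19.25
tcp_pos: [612.4, -14.0, 104.3]
tcp_rot: [-0.213, 3.134, 0.0]
wrist_force: [0.7, -0.1, -3.0]
finger_gap: 0.274
```

Request:
{"name": "servo_tool", "arguments": {"deltas": "0 0 0 0 0 -1.5 15; 0 0 0 0 0 -1 15; 0 0 0 0 0 -0.5 15; 0 0 0 0 0 0 15; 0 0 0 0 0 0 15"}}

```text
clock: 19.88
tcp_pos: [612.4, -14.0, 104.3]
tcp_rot: [0.291, -3.128, -0.0]
wrist_force: [-0.1, 0.1, -4.0]
finger_gap: 0.269
```

```bash
python3 plan.py;python3 chk.py g
```

```text
t 19.88 tcp [612.4 -14.  104.3] hx -169.37 zaxis [-0.  0. -1.] F [-0.1  0.1 -4. ] gap 23.0 q [ 0.17  0.86 -0.4   1.7   0.48  0.68  1.27]
rim [505.3 -34.8] 68.0 tool x,y [109.1  -0.7] ear axis -76.7 n 2659
ears [array([ 524.2, -117.5,  129.3]), array([485. ,  48.6, 128.9])] axis -76.7 tilt across 0.1 ear top expected 129.48364084906635
rim plane tilt deg world xy [-0.14  0.37] z 129.4 expected 131.48364084906638
ball fit [504.6 -34.2 136.2] R 22.1 mean [500.5 -30.7 150.9] 282
```

View pics/gside.png

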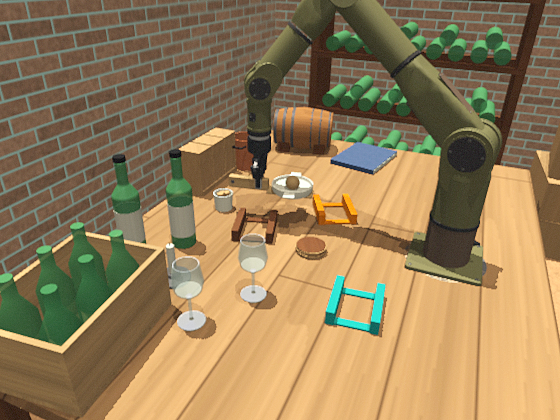

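View pics/gtop.png

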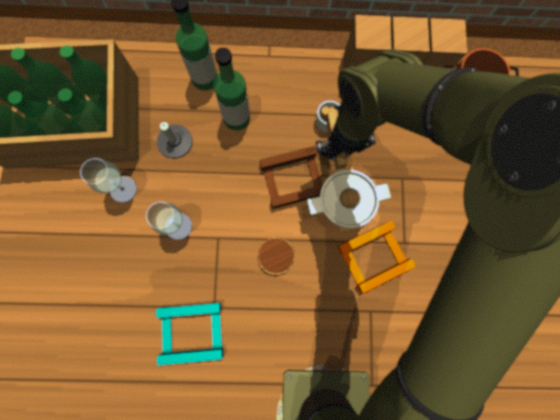

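View pics/gwrist.png

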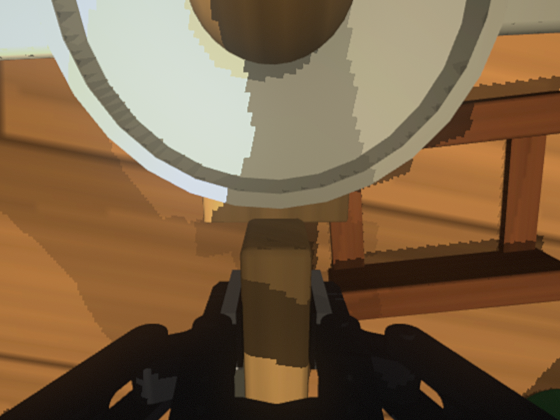

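I made 84° of the turn, so the ears are at 103.3°. The pictures show the dish level with the ball central, beside the now bare rack, which I can re-measure to get the exact remainder.

```bash
python3 - <<'E'
from h import *
f=grab('top');W=world(f);Z=W[...,2];hsv=cv2.cvtColor(f['color'],cv2.COLOR_RGB2HSV)
m=(Z>34)&(Z<48)&(abs(W[...,0]-580)<110)&(abs(W[...,1]-91)<110)&(hsv[...,2]<150)
n,l,st,c=cv2.connectedComponentsWithStats(m.astype(np.uint8))
for i in range(1,n):
    if st[i,4]>60:
        P=W[l==i][:,:2].astype(np.float32);v=cv2.fitLine(P,cv2.DIST_L2,0,.01,.01).ravel();print(st[i],np.degrees(np.arctan2(v[1],v[0]))%180,cv2.minAreaRect(P))
E
```

```text
[259 146  58  22 506] 106.91383 ((631.6166381835938, 105.74407958984375), (23.960983276367188, 149.39492797851562), 16.648765563964844)
[270 184  53  23 447] 107.886406 ((528.7315673828125, 79.54564666748047), (22.6163387298584, 139.6200408935547), 16.968950271606445)
```

Request:
{"name": "servo_tool", "arguments": {"deltas": "0 0 0 0 0 -0.5 15; 0 0 0 0 0 -1 15; 0 0 0 0 0 -1 15; 0 0 0 0 0 -0.7 15; 0 0 0 0 0 -0.3 15"}}

```text
clock: 20.7
tcp_pos: [612.4, -14.0, 104.3]
tcp_rot: [0.387, -3.118, -0.0]
wrist_force: [0.8, 0.2, -4.0]
finger_gap: 0.273
```

Request:
{"name": "servo_tool", "arguments": {"deltas": "0 0 0 0 0 0 15; 0 0 0 0 0 0 15; 0 0 0 0 0 0 15; 0 0 0 0 0 0 15; 0 0 0 0 0 0 15"}}

```text
clock: 21.32
tcp_pos: [612.5, -14.0, 104.3]
tcp_rot: [-0.386, 3.118, 0.0]
wrist_force: [-0.7, 0.5, -3.2]
finger_gap: 0.27
```

```bash
python3 plan.py;python3 chk.py k
```

```text
t 21.32 tcp [612.5 -14.  104.3] hx -165.87 zaxis [ 0.e+00  1.e-04 -1.e+00] F [-0.7  0.5 -3.2] gap 23.1 q [ 0.18  0.86 -0.41  1.7   0.5   0.69  1.31]
rim [506.7 -42.2] 68.6 tool x,y [109.5  -1.5] ear axis -73.1 n 2644
ears [array([ 530.9, -123.3,  129.3]), array([481.2,  40.2, 129.1])] axis -73.1 tilt across 0.1 ear top expected 129.4768699916575
rim plane tilt deg world xy [-0.73 -0.37] z 129.5 expected 131.4768699916575
ball fit [506.5 -40.9 135.9] R 22.2 mean [502.1 -37.7 150.8] 284
```

View pics/kside.png

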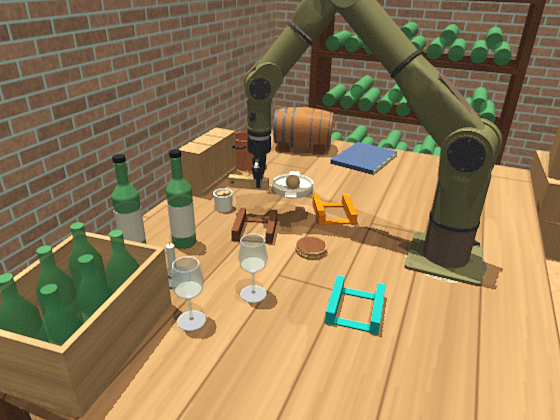

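The ears are at 106.9° and the runners at 106.6–106.9°. The dish is level with the ball centred at (292,182) in the side view, everything is still, and nothing else looks moved. Handing in.

```bash
python3 -c "
from bench import robot;print(robot.close_job())"
```

```text
the job is handed in; nothing more can be done
None
```

I picked up the server by its handle, slid the blade in under the dish, and lifted dish and ball straight up until the foot was about 62 mm clear of the runners. I then turned it 87.5° counter-clockwise in the air and handed in at about 21 s, still holding the server at 60 N with the dish up.

**Last checks:**
- **Ears:** they point at 106.9°. The rack measured 106.6–106.9°, though a line fit to one runner, partly hidden from the camera, gave 107.9°.
- **Level:** the two ears are within 0.1° of level and the tool is vertical. The plane fitted to the rim read up to 0.7°, which is within its noise.
- **Ball:** its centre is about 1 mm from the dish's middle.
- **Rest of the counter:** nothing else looked moved in the pictures, and the wrist force stayed below about 8 N at every reading.

**What went wrong:**
- **Overshoot:** on inserting the blade I went 10 mm too far, and the end of the handle nudged the dish about 1.3 mm along the runners. I backed off before lifting; the dish had not turned and the ball stayed in the middle.
- **Turn in two parts:** the first part came to only 84° because I miscounted rows, so I added the last 3.5° after measuring again.

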